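# Reset the tattoo power console under its push-latch cover

### The arm

A 7-joint arm with a two-finger parallel gripper is mounted at the origin on the work surface. World frame = base frame: x ahead of the robot, y to its left, z up, the work surface at z = 0. Lengths are in m, angles in rad, forces in N, time in s.
With the tool pointing down it reaches from about 0.4 to 0.9 m from the base axis. Payload 5.5 kg.
Tool frame: the origin (TCP) lies midway between the tips of the shut fingers; the grasp point (between the pads) lies 19 mm behind it (manip.grip_depth is the distance from the TCP to the grasp point, in m); z points along the fingers, x is the direction in which the jaws open and shut, and the axes are right-handed (so a half turn about z gives the same grasp; the last joint's range is limited). The gripper opens to 92 mm and grips with 3 to 60 N. Pads are 19 mm wide; open, the fingers measure 130 mm over their backs; the gripper's body (75 mm by 190 mm) begins 47 mm behind the grasp point.
Start: joints at [1.45, 0.501, -0.427, 1.55, 0.221, 1.138, -0.21], TCP at [0.243, -0.603, 0.227] pointing down, gripper open.
Joint ranges: [-2.88, 2.88], [-0.31, 2.03], [-1.54, 1.56], [0.2, 2.42], [-1.41, 4.55], [0.19, 2.02], [-2.57, 2.57]. Speed limits (rad/s): [2.57, 2.57, 3.14, 3.14, 3.14, 3.14, 3.14].

### API

Orientations are given as a unit quaternion [x, y, z, w].
In Python, from bench import manip, effector, viewer gives the robot as it stands. Calls block until the motion is done:
- manip.move_pose(position, orientation): joint-space move of the TCP to a pose.
- manip.servo_line(position, ori=None, vel=0.15): straight line of the TCP; ori=None keeps the orientation; vel is the mean speed in m/s.
- manip.movej(angles): joint-space move.
- effector.open_jaws() and effector.close(f_grip=None): open the fingers fully, or close them until they stop; f_grip is the grip in N (None keeps the last).
- manip.sleep(seconds).
- manip.solve_ik(position, orientation): joint angles nearest the present ones, or None.
- viewer.get_image(name): name is "side" or "top" or "wrist"; returns the picture (420x560x3 uint8, red, green, blue); there is no depth.
- viewer.get_calibration(name): a dict with "vfov" (degrees; the focal length in pixels is half the picture's height over the tangent of half this angle, whatever the lens; pixels are square), "cx", "cy" (the principal point, pixels), "eye" and "attitude" of the camera in the world. Camera axes: x right, y down, z forward; pixel columns grow to the right and rows downward; lengths in m; the calibration is good to about 2 mm. The wrist camera is an equidistant fisheye: a pixel r from the principal point sees the ray r / f radians off the axis. A picture is of the moment at which its call begins: read the wrist's pose just before it. get_calibration takes no time and is no camera call; for the wrist camera it gives the pose at the moment of the call.
A pose or a line that the arm cannot do raises manip.PlanningError and nothing moves.
- manip.hand_in(): hands the job in, once; it reports no verdict.
Readings, each from a call of its own:
- manip.current_clock(): time.
- manip.current_q(): joint angles.
- manip.current_joint_velocities(): joint speeds.
- manip.current_tau(): joint torques, N m.
- manip.current_tool_pos(): TCP position.
- manip.current_tcp_rot(): TCP orientation.
- manip.current_force(): force on the tool from outside, world axes, zero at the start.
- manip.current_wrist_torque(): the same for the moment, N m.
- manip.current_finger_gap(): finger opening in m.
Only numpy, scipy, OpenCV 4.12 (cv2) and the standard library are available. Lean on these libraries where they do the work, as an engineer would, in place of code of your own. Each camera call takes 0.05 s, during which the arm holds its last target.

### The job

The tattoo machines' power console has tripped: press its metal push-latch cover and let go so that it pops fully open, press the round reset button inside fully down and let it come back up, then push the cover down and press it home so that it latches shut and stays shut by itself. Use only the fingertips: grasp or lift nothing, and leave the bottles, cup, tray and everything else where they are.

Things in the scene. Friction and masses are not known exactly. Their poses are not given: they have to be found in the camera images.
- console: fixed dark steel power console, a low box 150 (its x) by 200 (its y) by 65 mm high; origin at the centre of its underside, z up. Its flat top has a well 100 (x) by 89 (y) mm, y from -22 to +67 mm, closed by the cover. At y below -22 mm a fixed dial (radius 16, 14 mm high, at x=-30, y=-66) and the loose ink cup stand on the top
- cover (a joint): aluminium cover 96 (console x) by 83 (y) by 5 mm, flush with the console's top, hinged at its +y edge. rad: 0 shut, 1.1 fully open (stop), -0.085 pressed in (stop). Push-push latch: pressed in beyond -0.065 and let go, a latched cover rises by spring to 1.1 in about 1 s; an open one, pushed down and in beyond -0.065, stays shut at about 0. About 3 N near the free edge, more near the hinge
- cover_press (a point): the place to press: on the cover's outer face, on its centre line, 70 mm from the hinge axis (15 mm short of the free edge). Moves with the cover; its z axis is the outward normal of the cover, its y axis points from the free edge to the hinge
- cover_hinge (a point): middle of the cover's hinge axis (along console x), at the console's top, 65 mm above the table, console y=+65 mm; fixed, axes as the console's. Fully open, the cover's free edge is 76 mm above this and 39 mm from it towards console -y, so it leans over the hinge half of the well; push it shut from above the hinge side, on its outer face, down and towards console -y
- button_top (a point): middle of the top face of the reset button, a grey disc of radius 13 mm that stands on the floor of the well, 64 mm from the hinge axis (console x=0, y=+1 mm), its top 13 mm below the console's top. Reached from above when the cover is open
- reset_button (a joint): travel of the reset button in m: 0 up, 0.005 fully down; its spring needs about 1.5 N to start and 4.5 N to hold fully down
- cartridge_box: bystander, fixed: black storage box 156 by 196 mm, 85 mm high, with a grey lid and a steel knob on top (to 107 mm); origin under its centre. Console and box may change places
- ink_a: bystander, loose: ink bottle, radius 16, 110 mm high, pointed cap; origin under its centre
- ink_b: bystander, loose: like ink_a
- ink_c: bystander, loose: larger ink bottle, radius 19, 130 mm high; origin under its centre
- ink_cup: bystander, loose: small white ink cup, radius 11, 14 mm high, standing on the console's top at x +34 to +55, y -82 to -70 mm; origin under its centre
- soap_jar: bystander, loose: glass jar, radius 30, 90 mm high; origin under its centre
- steel_tray: bystander, loose: flat steel tray 120 by 190 by 18 mm; origin under its centre
- tattoo_pen: bystander, loose: pen-shaped tattoo machine 118 mm long, radius 14, lying in the steel tray along the tray's length; origin under it, 9 mm from its middle
- tape_roll: bystander, loose: roll of tape, radius 36, 24 mm high, lying flat; origin under its centre

How it is judged:
On the way, in this order (a step that is already met when the one before it is completed fails the run):
1. the cover has popped fully open (value of joint cover above 1 rad), for 0.2 s.
2. the reset button is pressed fully down with the cover open (value of joint reset_button above 0.004 m and value of joint cover above 0.5 rad), for 0.05 s.
At the end, for the whole second after the job is handed in: the cover is shut and latched by itself within 0.03 rad of flush and at rest, and the button is back up (within 1.5 mm) (value of joint cover between -0.03 and 0.03 rad and velocity of joint cover between -0.05 and 0.05 rad/s and value of joint reset_button below 0.0015 m); the robot touches nothing.
It fails at once if an ink bottle is moved or lifted more than 15 mm, or tipped over (distance of any of ink_a, ink_b, ink_c from where it was at the start of the episode above 0.015 m or angle between any of ink_a, ink_b, ink_c's own z axis and vertical above 0.35 rad).
It fails at once if the ink cup on the console is moved or lifted more than 15 mm, or tipped over (distance of ink_cup from where it was at the start of the episode above 0.015 m or angle between ink_cup's own z axis and vertical above 0.35 rad).
It fails at once if the glass jar or the tape roll is moved or lifted more than 15 mm, or tipped over (distance of any of soap_jar, tape_roll from where it was at the start of the episode above 0.015 m or angle between any of soap_jar, tape_roll's own z axis and vertical above 0.35 rad).
It fails at once if the steel tray or the tattoo pen is moved or lifted more than 15 mm, or tipped over (distance of any of steel_tray, tattoo_pen from where it was at the start of the episode above 0.015 m or angle between steel_tray's own z axis and vertical above 0.35 rad).
It also fails if it takes over 51 s, if anything falls off the work surface, if the arm or the gripper's body presses on something with over 40 N, if the wrist force passes 120 N, or if a joint passes its speed limit or range.

## Working session

There is one attempt and no reset: what is moved stays moved. The work goes in short steps, each a Python script; the robot and the scene stay as the last script left them, time stands still between calls to the robot, and variables do not carry over. Pictures are saved under pics/ and viewed, and the job is handed in when it is done.

```bash
mkdir -p pics; ls; python3 - <<'E'
from bench import manip, effector, viewer
import cv2
for n in ["side","top","wrist"]:
    c=viewer.get_calibration(n); print(n,c)
    cv2.imwrite(f"pics/{n}0.png",viewer.get_image(n)[:,:,::-1])
print(manip.current_clock(),manip.current_tcp_rot(),manip.current_finger_gap())
E
```

```text
pics
side {'vfov': 52.62452544494974, 'cx': 276.4177694494829, 'cy': 211.98595289619902, 'eye': array([0.14805163, 0.59746306, 0.5471911 ]), 'attitude': array([-0.28444594,  0.83414371, -0.4488699 ,  0.14768408])}
top {'vfov': 50.25113860284297, 'cx': 273.60086140037674, 'cy': 210.07528997808888, 'eye': array([ 0.45658279, -0.01621523,  1.12437273]), 'attitude': array([-0.70022918,  0.71106454, -0.03875338,  0.05064078])}
wrist {'vfov': 65.70646984690485, 'cx': 280.1871826167541, 'cy': 201.62610137962824, 'eye': array([ 0.31203958, -0.57494804,  0.38380312]), 'attitude': array([ 0.82106452, -0.55387411, -0.0773399 ,  0.11443371])}
0.15 [ 8.28979045e-01 -5.59279135e-01 -6.21448978e-04 -4.55198014e-04] 0.09193711148690925
```

View pics/top0.png

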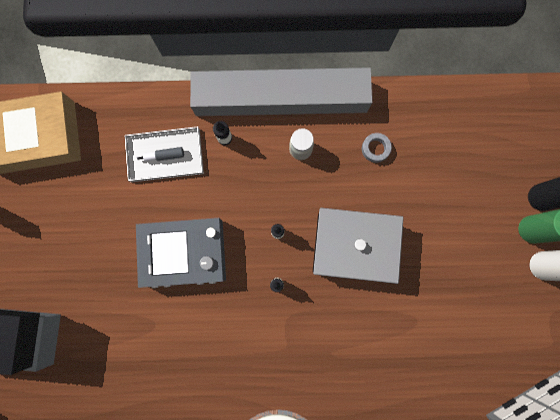

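View pics/side0.png

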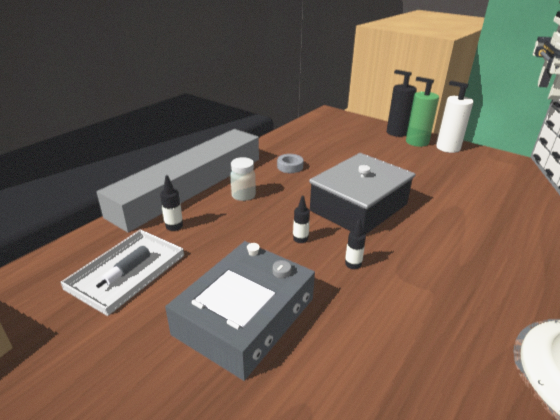

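The console is at left in the top view (about px (180,252)). Its hinge tabs at (149,240) and (149,271) face left, so console +y is roughly world +y. I'll zoom in to measure the corners.

```bash
python3 - <<'E'
import cv2
a=cv2.imread("pics/top0.png")[205:300,125:235]
cv2.imwrite("pics/topz.png",cv2.resize(a,None,fx=6,fy=6,interpolation=cv2.INTER_CUBIC)[:600,:800])
a=cv2.imread("pics/side0.png")[235:370,160:325]
cv2.imwrite("pics/sidez.png",cv2.resize(a,None,fx=4,fy=4,interpolation=cv2.INTER_CUBIC))
E
```

```text
(no output)
```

View pics/topz.png

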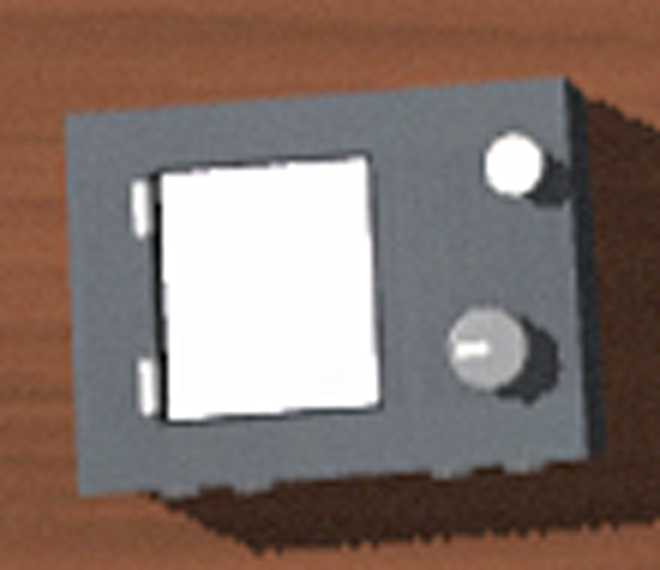

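View pics/sidez.png

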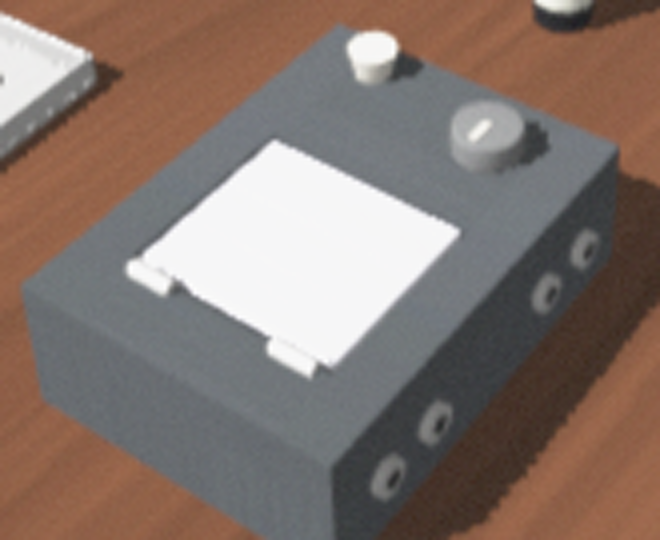

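```bash
cat > h.py <<'E'
import numpy as np
from scipy.spatial.transform import Rotation as R
from bench import manip, effector, viewer
def proj(n,P,c=None):
    c=c or viewer.get_calibration(n); f=210/np.tan(np.radians(c['vfov'])/2)
    p=R.from_quat(c['attitude']).inv().apply(np.atleast_2d(P)-c['eye'])
    if n=="wrist":
        rr=np.hypot(p[:,0],p[:,1]); th=np.arctan2(rr,p[:,2]); s=f*th/np.maximum(rr,1e-9)
        return np.c_[c['cx']+s*p[:,0],c['cy']+s*p[:,1]]
    return np.c_[c['cx']+f*p[:,0]/p[:,2],c['cy']+f*p[:,1]/p[:,2]]
E
python3 - <<'E'
from h import *
from scipy.optimize import least_squares
obj=np.array([[75,100],[75,-100],[-75,-100],[-75,100],[48,63],[48,-20],[-48,-20],[-48,63]])/1000.
t=np.array([[67,115],[567,78],[588,458],[80,495],[160,172],[368,157],[380,405],[167,420]])
s=np.array([[25,288],[340,27],[617,150],[332,468],[145,262],[275,142],[458,232],[333,367]])
t=(t+.5)/6-.5+[125,205]; s=(s+.5)/4-.5+[160,235]
ct,cs=viewer.get_calibration("top"),viewer.get_calibration("side")
def pts(p):
    c,q=np.cos(p[2]),np.sin(p[2]); return np.c_[p[0]+c*obj[:,0]-q*obj[:,1],p[1]+q*obj[:,0]+c*obj[:,1],np.full(8,p[3] if len(p)>3 else .065)]
def res(p,w): 
    r=[]
    if 't' in w: r.append(proj("top",pts(p),ct)-t)
    if 's' in w: r.append(proj("side",pts(p),cs)-s)
    return np.concatenate(r)
for w,n in (("t",3),("s",3),("ts",3),("ts",4)):
    f=least_squares(lambda p:res(p,w).ravel(),[.4,.25,0,.065][:n]); print(w,f.x.round(4)); 
print(res(f.x,"ts").round(1).tolist())
E
```

```text
t [0.4953 0.2269 0.0569]
s [0.4919 0.2274 0.062 ]
ts [0.4933 0.2269 0.0606]
ts [0.4941 0.2263 0.0604 0.0626]
[[0.3, 0.5], [0.1, 0.3], [0.4, 0.3], [0.4, 0.5], [0.6, 1.1], [0.6, 1.0], [0.6, 0.2], [1.1, 0.3], [-1.2, -0.1], [-0.5, -0.1], [0.2, -0.4], [-0.7, 0.4], [-1.5, -0.8], [-0.4, 0.2], [0.5, 0.3], [-0.1, -0.2]]
```

Both views agree to about 3 mm: console at (0.494, 0.227), yaw 0.06. Next I check IK and hover above the press point.

```bash
cat >> h.py <<'E'
C=np.array([.494,.2266,0]); YAW=.06
Rc=R.from_euler('z',YAW)
def W(x,y,z): return C+Rc.apply([x,y,z])     # console mm? -> metres
def ori(tilt=0.,flip=False):
    """tool z down; tilt>0: tips point towards console +y (body leans to -y). camera on console -y side"""
    z=np.array([0,np.sin(tilt),-np.cos(tilt)]); x=np.array([-1.,0,0]) if not flip else np.array([1.,0,0])
    y=np.cross(z,x)
    return (Rc*R.from_matrix(np.c_[x,y,z])).as_quat()
E
python3 - <<'E'
from h import *
for n,p,t in (("hover",W(0,-.005,.165),0),("press",W(0,-.005,.06),0),("btn",W(0,.001,.045),np.radians(20)),("cl0",W(0,.06,.14),0),("cl0t",W(0,.06,.14),np.radians(-25)),("high",W(0,0,.3),0)):
    for fl in (0,1):
        q=manip.solve_ik(p,ori(t,fl)); print(n,fl,None if q is None else np.round(q,2))
E
```

```text
hover 0 [ 0.45  0.74 -1.3   1.87  0.79  1.17  2.08]
hover 1 [ 0.45  0.74 -1.3   1.87  0.79  1.17 -1.07]
press 0 [ 0.43  1.   -1.31  1.93  1.09  1.17  1.88]
press 1 [ 0.21  0.7  -0.89  1.93  0.71  0.86 -1.  ]
btn 0 [-0.8   0.64  0.68  2.06 -1.09  0.85 -2.44]
btn 1 [ 0.37  0.68 -0.78  2.02  0.23  0.54 -0.41]
cl0 0 [ 0.31  0.85 -1.3   1.82  0.89  1.21  1.92]
cl0 1 [ 0.31  0.85 -1.3   1.82  0.89  1.21 -1.22]
cl0t 0 [-0.01  1.05 -1.31  1.62  1.11  1.75  1.71]
cl0t 1 [-0.01  1.05 -1.31  1.62  1.11  1.75 -1.43]
high 0 [ 0.48  0.5  -1.29  1.72  0.5   1.31  2.29]
high 1 [ 0.48  0.5  -1.29  1.72  0.5   1.31 -0.85]
```

```bash
python3 - <<'E'
from h import *
effector.close()
q=np.array(manip.current_q()); 
q[0]-=.2; q[1]-=.12; manip.movej(q); print(manip.current_tool_pos())
E
python3 - <<'E'
from h import *
q=np.array(manip.current_q()); q[0]=0; manip.movej(q); print(manip.current_tool_pos(), manip.current_clock(),manip.current_force(),manip.current_finger_gap())
for n,p,t in (("hover",W(0,-.005,.165),0),("press",W(0,-.005,.06),0),("btn",W(0,.001,.045),np.radians(20)),("cl0",W(0,.06,.14),0),("cl0t",W(0,.06,.14),np.radians(-25)),("high",W(0,0,.3),0)):
    for fl in (0,1):
        q=manip.solve_ik(p,ori(t,fl)); print(n,fl,None if q is None else np.round(q,2))
E
```

```text
[ 0.36183579 -0.55127956  0.30325588]
[0.63788755 0.16727114 0.30318657] 4.9583 [ 0.39443717 -0.19851029 -0.97579969] 0.0001253995704327375
hover 0 [ 0.29  0.54 -0.99  1.87  0.53  1.02  2.28]
hover 1 [-0.12  0.38 -0.43  1.88  0.2   0.92 -0.58]
press 0 [ 0.21  0.69 -0.89  1.93  0.71  0.86  2.14]
press 1 [-0.17  0.54 -0.38  1.94  0.29  0.71 -0.66]
btn 0 [ 0.51  0.8  -0.99  2.01  0.55  0.6   2.46]
btn 1 [ 0.18  0.6  -0.54  2.02 -0.1   0.52 -0.12]
cl0 0 [ 0.14  0.63 -0.97  1.82  0.6   1.02  2.13]
cl0 1 [-0.23  0.46 -0.43  1.84  0.24  0.9  -0.72]
cl0t 0 [-0.18  0.79 -0.89  1.63  0.83  1.48  1.88]
cl0t 1 [-0.54  0.62 -0.34  1.64  0.52  1.28 -1.04]
high 0 [ 0.35  0.37 -1.04  1.72  0.34  1.25  2.43]
high 1 [-0.09  0.24 -0.46  1.73  0.11  1.2  -0.52]
```

```bash
python3 - <<'E'
from h import *
import cv2
o=ori(np.radians(20),1)
manip.move_pose(W(0,-.005,.165),o)
print(manip.current_tool_pos()-W(0,-.005,.165), manip.current_force(), manip.current_clock())
c=viewer.get_calibration("wrist"); im=viewer.get_image("wrist")[:,:,::-1].copy()
pts=proj("wrist",np.array([W(a,b,.065) for a in (.048,-.048) for b in (.063,-.02)]+[W(a,b,.065) for a in (.075,-.075) for b in (.1,-.1)]),c)
for p in pts: cv2.circle(im,tuple(int(v) for v in p.round()),2,(0,0,255),-1)
cv2.imwrite("pics/w1.png",im)
cv2.imwrite("pics/s1.png",viewer.get_image("side")[:,:,::-1])
E
```

```text
[ 2.12114833e-03 -5.94737562e-05  1.20119708e-03] [0.2913964  0.64030285 0.50224278] 5.7833
```

View pics/w1.png

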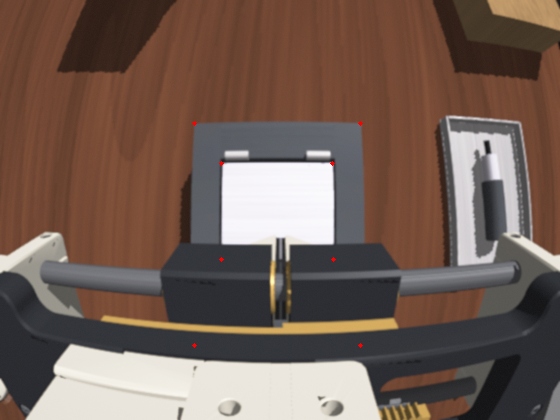

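View pics/s1.png

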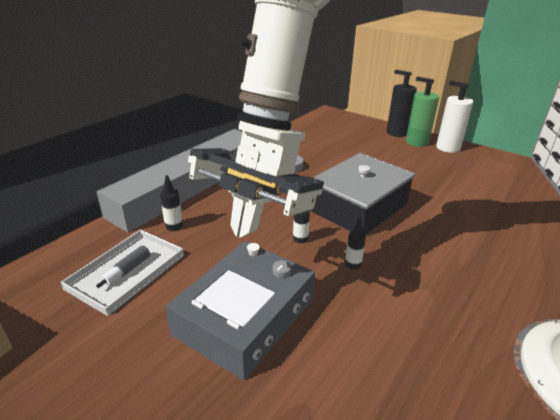

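The wrist view confirms it: predicted cover corners (222,163) and (333,163) and console corners (193,124) and (360,124) sit on the edges within about 3 px. Now I press the latch.

```bash
cat >> h.py <<'E'
def press(x,y,z0,zmin,o,flim,step=.001,vel=.03):
    base=np.array(manip.current_force()); z=z0; 
    while z>zmin:
        z-=step; manip.servo_line(W(x,y,z),o,vel=vel)
        f=np.array(manip.current_force())-base
        print(round(z*1e3,1),(manip.current_tool_pos()[2]*1e3).round(1),f.round(1))
        if f[2]>flim: break
    return z
E
python3 - <<'E'
from h import *
o=ori(np.radians(20),1)
manip.servo_line(W(0,-.005,.072),o,vel=.1)
z=press(0,-.005,.070,.054,o,9)
print(manip.current_clock())
# retreat quickly up and towards -y
manip.servo_line(W(0,-.05,.115),o,vel=.2)
manip.servo_line(W(0,-.06,.21),o,vel=.2)
print(manip.current_clock(),manip.current_tool_pos())
import cv2
manip.sleep(.4)
cv2.imwrite("pics/s2.png",viewer.get_image("side")[:,:,::-1])
cv2.imwrite("pics/w2.png",viewer.get_image("wrist")[:,:,::-1])
print(manip.current_force())
E
```

```text
69.0 69.3 [ 0.5 -0.5 -0.4]
68.0 68.3 [ 0.2 -1.5  2.9]
67.0 67.1 [ 0.8 -0.7  2. ]
66.0 66.0 [ 1.5 -0.6  2. ]
65.0 65.0 [ 0.9 -0.6  2.1]
64.0 64.0 [ 1.2 -1.6  2.6]
63.0 62.9 [ 0.7 -0.8  2.4]
62.0 61.9 [1.6 0.2 2.7]
61.0 61.2 [ 0.1 -1.1  5.6]
60.0 60.7 [-1.  -2.5 11.2]
9.4667
10.6 [0.49648552 0.16716107 0.20867241]
[0.45327424 0.11254322 0.21697209]
```

View pics/s2.png

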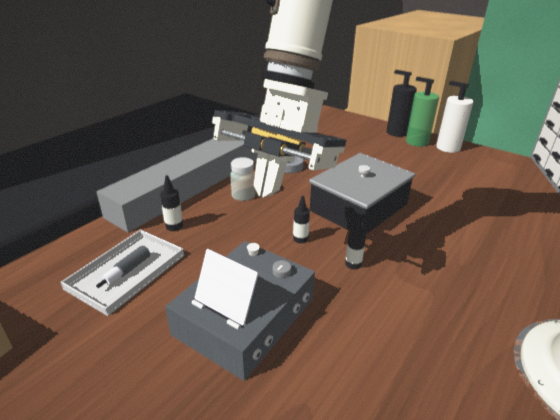

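View pics/w2.png

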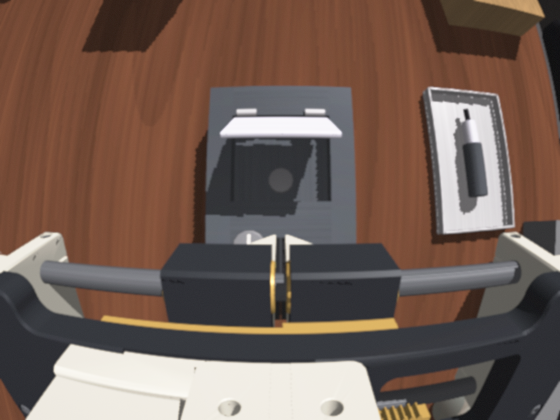

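The cover is fully open. In the wrist view it stands edge-on at about (280,127), with the button at about (281,180). Next I press the button along the tool axis.

```bash
python3 - <<'E'
from h import *
import cv2
o=ori(np.radians(20),1)
print(proj("wrist",W(0,.001,.052)))
manip.servo_line(W(0,-.030,.147),o,vel=.15)
manip.servo_line(W(0,.004,.060),o,vel=.1)
press(0,.005,.058,.044,o,8)
manip.sleep(.15)
cv2.imwrite("pics/s3.png",viewer.get_image("side")[:,:,::-1])
print(manip.current_force(),manip.current_tool_pos())
manip.servo_line(W(0,-.029,.147),o,vel=.15)
manip.servo_line(W(0,-.04,.22),o,vel=.2)
print(manip.current_clock())
cv2.imwrite("pics/w3.png",viewer.get_image("wrist")[:,:,::-1])
E
```

```text
[[279.74029682 179.7802016 ]]
57.0 57.2 [-0.1  0.3  1. ]
56.0 56.0 [-0.1  0.4  1.4]
55.0 55.1 [ 0.7 -0.9  2.1]
54.0 54.0 [ 0.4 -1.1  2.2]
53.0 53.0 [-0.4 -1.4  2.6]
52.0 52.0 [-0.5 -0.9  3.5]
51.0 51.0 [ 0.6 -0.8  3.1]
50.0 50.2 [-0.6 -1.3  5.1]
49.0 49.7 [-2.1 -2.5 12.4]
[-2.06546585 -2.62240361 11.54973593] [0.49392179 0.23169118 0.04975236]
16.6167
```

View pics/s3.png

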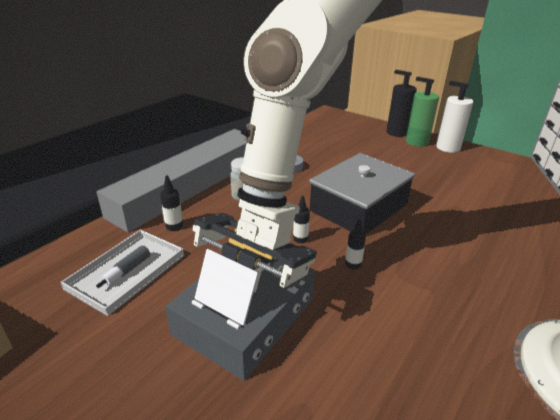

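View pics/w3.png

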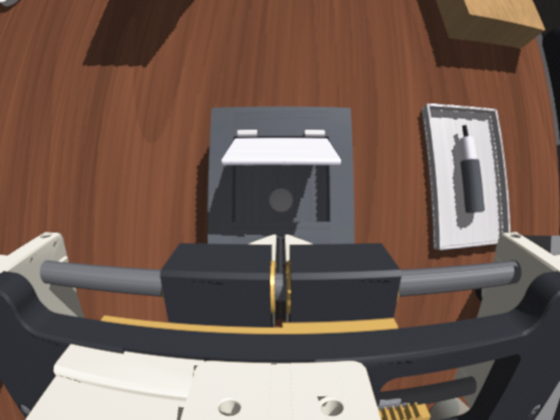

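The button was pressed to its stop (force rose 5→12 N at about 50 mm) and released. In the wrist view it reads up at (281,200) with the cover still open. Now I close the cover along its arc from the hinge side.

```bash
python3 - <<'E'
from h import *
import cv2
o=ori(0,1)
def P(th,r=.068,c=0.):
    n=np.array([np.sin(th),np.cos(th)]);t=np.array([-np.cos(th),np.sin(th)])
    y,z=r*t+n*(.0095*abs(np.sin(th))+c); return W(0,.065+y,.065+z)
manip.servo_line(W(0,-.02,.25),o,vel=.2)
manip.servo_line(W(0,.085,.235),o,vel=.2)
manip.servo_line(W(0,.085,.17),o,vel=.2)
manip.servo_line(P(1.1,c=.015),o,vel=.1)
b=np.array(manip.current_force())
manip.servo_line(P(1.1,c=.001),o,vel=.08)
for th in np.linspace(1.0,.05,9):
    manip.servo_line(P(th),o,vel=.1)
    f=np.array(manip.current_force())-b; print(th.round(2),f.round(1))
    if np.linalg.norm(f)>25: print("high"); break
print(manip.current_clock(),manip.current_tool_pos())
cv2.imwrite("pics/s4.png",viewer.get_image("side")[:,:,::-1])
E
```

```text
1.0 [1.3 1.4 1.3]
0.88 [0.  1.1 1. ]
0.76 [-1.5  1.4  0.8]
0.64 [0.1 1.4 2.6]
0.52 [0.4 0.9 1.8]
0.41 [-0.3  1.5  2.5]
0.29 [0.4 0.5 3.2]
0.17 [-0.4  0.1  2.1]
0.05 [ 0.4 -1.   2.9]
21.5667 [0.493999   0.22341796 0.06875688]
```

View pics/s4.png

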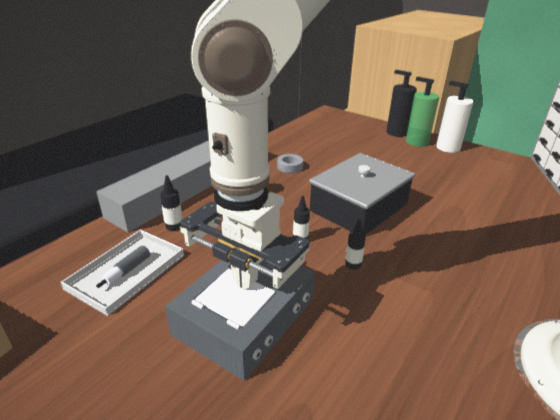

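The cover is nearly shut under the fingertip at about (236,285). Pressing it home now.

```bash
python3 - <<'E'
from h import *
import cv2
o=ori(0,1)
press(0,-.005,.068,.052,o,9)
manip.sleep(.1)
manip.servo_line(W(0,-.005,.12),o,vel=.1)
manip.servo_line(W(0,-.03,.26),o,vel=.2)
manip.sleep(.8)
print(manip.current_clock(),manip.current_force())
cv2.imwrite("pics/s5.png",viewer.get_image("side")[:,:,::-1])
cv2.imwrite("pics/t5.png",viewer.get_image("top")[:,:,::-1])
cv2.imwrite("pics/w5.png",viewer.get_image("wrist")[:,:,::-1])
E
```

```text
67.0 67.1 [0.7 2.1 0.3]
66.0 66.0 [ 1.5  1.9 -0.6]
65.0 65.0 [0.1 1.2 1.3]
64.0 64.0 [0.  1.3 0.2]
63.0 63.0 [1.1 1.2 0.4]
62.0 62.0 [1.1 2.1 0.3]
61.0 61.0 [1.9 2.2 1.3]
60.0 60.0 [1.3 2.3 0.6]
59.0 59.6 [-0.4  1.   5.8]
58.0 59.2 [-1.3  0.6 12.2]
26.6417 [ 0.09541055 -0.08753917 -0.26852437]
```

View pics/s5.png

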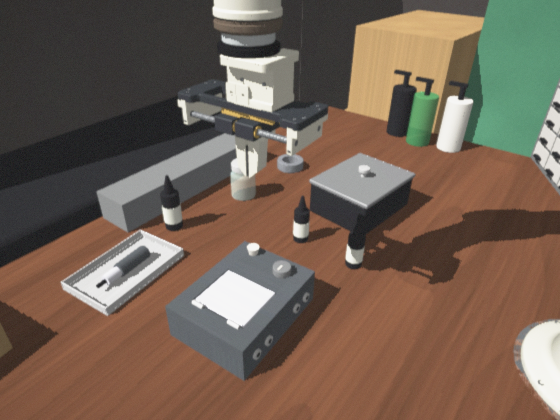

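View pics/w5.png

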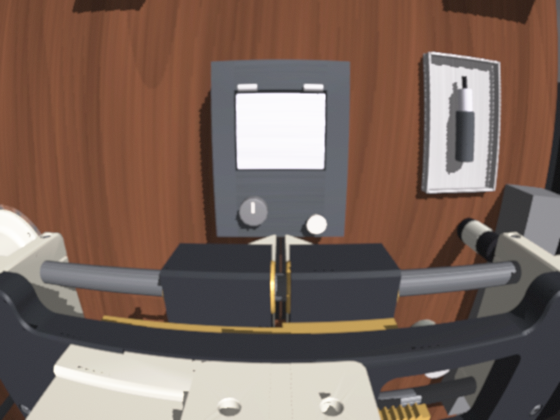

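The cover lies flush at about (235,298) in the side view, as it did at the start. The bystanders have not moved and the arm is clear, so I'm handing in.

```bash
python3 - <<'E'
from h import *
import cv2
a=cv2.imread("pics/side0.png").astype(int);b=cv2.imread("pics/s5.png").astype(int)
print("diff console",abs(a-b)[245:370,165:320].max(axis=2).max())
manip.hand_in(); print(manip.current_clock())
E
```

```text
diff console 39
the job is handed in; nothing more can be done
the job is handed in; nothing more can be done
```

I did all three steps with the shut fingertips and handed the job in at about 27 s of the 51 s allowed. The hand-in gave no verdict.

- **Cover opening:** I pressed the latch to its stop, about 11 N, and let go. The pictures afterwards showed the cover fully open.
- **Reset button:** I pressed it to its stop, with the force rising from 5 to 12 N at the end of the travel. After I let go, the wrist picture showed it in place with the cover still open. I did not measure its height, so that it came back up is inferred from its spring.
- **Cover closing:** I pushed the cover shut along its arc from the hinge side, pressed it home to about 12 N and withdrew.

**Last checks:**
- About 1.5 s after the release, the side and wrist pictures showed the cover flush, as at the start, with the arm clear.
- By eye, the cup, bottles, jar, tape, tray and pen were where they began.
- Comparing the console area with the first side picture gave a largest single-pixel difference of 39 out of 255. I did not look into which pixels differed.
- The wrist force was about 0 N, and no check disagreed.

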